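# Move a con rod to the next rail of the parts stand

### The arm

A 6-joint arm with a two-finger parallel gripper is mounted at the origin on a cart in front of the work surface, level with it; the furniture and walls round the work are solid. World frame = base frame: x ahead of the robot, y to its left, z up, the work surface at z = 0. Lengths are in m, angles in rad, forces in N, time in s.
With the tool pointing down it reaches from about 0.35 to 1 m from the base axis. Payload 7.1 kg.
Tool frame: the origin (TCP) lies on the centre line of the jaws, within the pads' length; the fingertips stand 14 mm ahead of it and the grasp point (between the pads) lies 5 mm behind it; z points along the fingers, y is the line along which they close (so a half turn about z gives the same grasp; the last joint's range is limited). The gripper opens to 85 mm and grips with 20 to 120 N. Pads are 22 mm wide; open, the fingers measure 114 mm over their backs; the gripper's body (76 mm by 85 mm) begins 54 mm behind the grasp point. The pads swing forward as they close: fully open they stand 13 mm farther back than shut.
Start: joints at [-1.291, 0.423, 1.63, -0, 1.089, -0.019], TCP at [0.184, -0.597, 0.245] pointing down, gripper open.
Joint ranges: [-3, 3], [-0.9, 2.11], [0.09, 2.58], [-1.31, 4.45], [0.11, 2.69], [-2.54, 2.54]. Speed limits (rad/s): [2.39, 2.39, 3.01, 3.14, 3.14, 3.14].

### API

Orientations are given as a 3x3 rotation matrix whose columns are the frame's x, y, z axes.
In Python, from cell import bot gives the robot as it stands.
- The arm moves only by the tool play_rows, never from a script. Its argument "moves" is text: rows parted by semicolons, each of 7 numbers parted by spaces: the shift along the tool's x, y, z in units of 40 mm (1.0 is 40 mm), then the turn, a rotation vector about the tool's x, y, z in units of 5 degrees (1.0 is 5 degrees), then the opening, from 0 (shut) to 1 (fully open). A call has 1 to 8 rows; each row shifts and turns the commanded pose from where the row before left it, along the tool's axes as they then stand; what a row does not reach is not made up. A row lasts 1/8 s, in which the tool goes at most 62.5 mm and 10.7 degrees, less where a joint would pass 70% of its speed; a pose out of reach is approached as far as the arm can. A call is refused whole if a number of a shift passes 1 or a number of a turn 1, either way. A call with a gripper value outside its range is refused whole. The fingers move at their own pace and stop on an object; the grip force is fixed at half the most. Time passes only in rows, so rows that do not move let the fingers close. It gives the time, the measured TCP pose, the force, the opening and the grip force at its end, in the units of the state.
- bot.get_obs(): the state, without advancing time (a new reading comes with each control period).
- bot.grab_frame(name): name is "side" or "top" or "wrist"; returns a dict with "img" (400x640x3 uint8, red, green, blue), "z_map" (400x640 float32, m along the optical axis (not along the pixel's ray), 0 where there is no reading), "mtx" (3x3 intrinsics, pixels), "position" and "attitude" of the camera in the world. Camera axes: x right, y up, looking along -z (the intrinsics and any distortion apply to the point x, -y, -z); pixel columns grow to the right and rows downward; lengths in m; the calibration is good to about 2 mm. A picture is of the moment at which its call begins.
- bot.sign_off(): hands the job in; it is judged then, once.
The state is a dict: "clock": time; "q": joint angles; "dq": joint speeds; "tau": joint torques, N m; "tool_pos": TCP position; "orientation": TCP orientation; "contact_force": force on the tool from outside, world axes, zero at the start; "ft_torque": the same for the moment, N m; "finger_gap": finger opening in m; "grasp_force": force on a finger pad.
Only numpy, scipy, OpenCV 4.12 (cv2) and the standard library are available. Lean on these libraries where they do the work, as an engineer would, in place of code of your own. Each camera call takes 0.05 s, during which the arm holds its last target. There are 200 camera calls.

### The job

The connecting rod waiting on the far rail of the parts stand is finished and belongs on the near rail, beside the sprocket. Lift the keeper bolt's handle out of its notch, draw the bolt fully back and let the handle drop into the rear notch; then take the rod's hanger over the two upturned rail ends and leave it hanging freely on the near rail. Leave the sprocket hanging on its rail and do not disturb the other things on the bench.

Things in the scene. Friction and masses are not known exactly. Their poses are not given: they have to be found in the camera images.
- parts_stand: Grey steel stand, fixed. Origin on the bench below the middle of the gap between its two rails; z up, +y along the rails to the far rail (away from the robot), -x to the bolt's side (the robot's left). Base plate 125x264x8 mm: x -95 to 30, y -132 to 132 mm. Two 10 mm round rails in one line (x = 0, centre line z = 226 mm), each on a 20 mm post at its outer end (y = +-122, top z = 242 mm).
- far_stop (a point): Top of the far rail's upturned end, 10 mm thick (stand frame 0, 20, 249 mm): 18 mm above the rail's top. The slot of a hanger passes over it only when lifted 18 to 35 mm. Axes as parts_stand.
- near_stop (a point): Top of the near rail's upturned end (stand frame 0, -20, 249 mm), the same as the far one and 40 mm from it. Axes as parts_stand.
- stand_second_rail (a point): Point on the near rail's centre line (stand frame 0, -45, 226 mm), 20 mm beyond its stop: a good place for the hanger's origin. Axes as parts_stand.
- rear_notch (a point): Middle of the rear notch of the bolt housing, at the height of the bolt's axis (stand frame -100, 20, 240 mm). The housing spans x -125 to -35, y 18 to 47, top z = 251 mm. Its notched wall, on the -y side 14 to 18 mm from the axis, rises 4 mm above the axis; two notches 12 mm wide, 40 mm apart, the front one at x = -60. Axes as parts_stand.
- keeper_bolt: Steel barrel bolt, 10 mm round, 136 mm long, 0.12 kg, held loosely in its housing: it slides along and turns about its axis with 1.5 to 2 mm play. Origin on the axis at the handle; x towards its nose (70 mm from the origin), handle along -y. Starts shot: origin at stand (-60, 36, 240) mm, nose across above the far rail, blocking hangers. Fully drawn: origin at x = -100 mm.
- bolt_knob (a point): Centre of the 16 mm ball knob on the end of the 8 mm round handle, 48 mm from the bolt's axis. Axes as keeper_bolt. The handle starts level in the front notch; swung up 37 degrees or more about the bolt's axis it clears the notched wall (at 45 degrees the knob is 34 mm higher and 14 mm nearer the axis). Let go over a notch, it falls in by its own weight.
- rod_hanger: Hanger and connecting rod, one rigid piece, about 0.45 kg. Origin on the rail's centre line while it hangs; z up, y along the rail. Dark steel plate 34 mm wide (x), 8 mm thick (y) with a closed slot 22 mm wide round the rail; on top a black grip 30 mm wide (x), 10 mm thick (y), z 25 to 65 mm. Wire hook y +-18 mm; rod 70 mm wide (x), 20 thick (y), down to z = -208 mm. Starts at stand y 58 to 82 mm.
- rod_grip (a point): Where to hold the rod's hanger: in the black grip, 48 mm above rod_hanger's origin; fingertips up to 20 mm below this point stay above the stops. Axes as rod_hanger.
- sprocket_hanger: The same kind of hanger carrying a 69 mm chain sprocket, hanging near the outer end of the near rail (stand y about -91 mm). Frame as rod_hanger. It stays there; the two hangers do not touch while they are 36 mm or more apart.
- ball_bearing: Ball bearing, 52 mm across, 15 mm high, lying on the stand's base plate. Origin at the centre of its underside. A bystander.
- nut_a: Hex nut, 30 x 34 x 16 mm, lying on the stand's base plate. Origin at the centre of its underside. A bystander.
- buff_compound: Green bar of polishing compound, 48 x 102 x 35 mm, lying on the bench. Origin at the centre of its underside. A bystander.

How it is judged:
On the way:
1. the bolt is drawn fully back and its handle lies in the rear notch, the rod's hanger still on the far rail (x of keeper_bolt in the frame of parts_stand below -0.094 m and z of bolt_knob in the frame of parts_stand below 0.25 m and y of bolt_knob in the frame of parts_stand below 0 m and y of rod_hanger in the frame of parts_stand above 0.024 m), for 0.2 s.
At the end, for the whole second after the job is handed in: The rod's hanger hangs at rest and upright (within 8 degrees) on the near rail, within 40 mm of stand_second_rail and at its hanging height (6 mm); the bolt is drawn back at least 32 of its 40 mm with the handle down in the rear notch; the sprocket's hanger still hangs on the near rail (x of keeper_bolt in the frame of parts_stand below -0.092 m and z of bolt_knob in the frame of parts_stand below 0.25 m and y of bolt_knob in the frame of parts_stand below 0 m and y of rod_hanger in the frame of parts_stand between -0.1 and -0.026 m and distance between rod_hanger and stand_second_rail below 0.04 m and z of rod_hanger in the frame of parts_stand between 0.22 and 0.232 m and angle between rod_hanger's own z axis and vertical below 0.15 rad and linear speed of rod_hanger below 0.05 m/s and y of sprocket_hanger in the frame of parts_stand below -0.05 m and z of sprocket_hanger in the frame of parts_stand between 0.218 and 0.234 m); the robot touches nothing.
It fails at once if the sprocket's hanger is lifted or knocked off its rail (z of sprocket_hanger in the frame of parts_stand above 0.246 m or z of sprocket_hanger in the frame of parts_stand below 0.206 m).
It fails at once if the bearing, the nut or the bar of compound is pushed more than 40 mm (distance of any of ball_bearing, nut_a, buff_compound from where it was at the start of the episode above 0.04 m).
It also fails if it takes over 58 s, if anything falls off the work surface, if the arm or the gripper's body presses on something with over 40 N, if the wrist force passes 120 N, or if a joint passes its speed limit or range.

## Working session

There is one attempt and no reset: what is moved stays moved. The work goes in short steps, Python scripts to look and compute and a tool call to move; the robot and the scene stay as the last step left them, time stands still between calls to the robot, and variables do not carry over. Pictures are saved under pics/ and viewed, at most 10 in all, crops included, and the job is handed in when it is done.

Besides the shell and the picture viewer there is one more tool, called as name(argument=value, ...) on one line, values as JSON. play_rows: Moves the arm, as the interface text tells. Its arguments: {"type":"object","properties":{"moves":{"type":"string"}},"required":["moves"]}

```bash
mkdir -p pics; cat > h.py <<'E'
import numpy as np, cv2
from cell import bot
def pts(f):
    K=f["mtx"];z=f["z_map"];v,u=np.mgrid[:400,:640]
    p=np.stack([(u-K[0,2])/K[0,0]*z,-(v-K[1,2])/K[1,1]*z,-z],-1)
    return p@np.array(f["attitude"]).T+f["position"]
E
python3 - <<'E'
from h import *
o=bot.get_obs();print({k:np.round(v,3).tolist() for k,v in o.items()})
for n in("side","top"):
    f=bot.grab_frame(n);cv2.imwrite(f"pics/{n}0.png",f["img"][...,::-1]);np.savez(f"{n}0.npz",**f)
    print(n,f["position"],np.round(f["attitude"],3).tolist(),f["mtx"].tolist(),[k for k in f])
E
```

```text
{'clock': 0.0, 'q': [-1.291, 0.424, 1.631, -0.0, 1.089, -0.019], 'dq': [-0.0, 0.001, -0.001, -0.003, -0.0, -0.0], 'tau': [0.002, -55.738, -28.174, 0.0, 0.007, -0.0], 'tool_pos': [0.184, -0.597, 0.245], 'orientation': [[0.956, 0.294, -0.0], [0.294, -0.956, 0.001], [0.0, -0.002, -1.0]], 'contact_force': [-0.63, -0.065, 0.045], 'ft_torque': [0.111, -0.017, -0.083], 'grasp_force': 0.0, 'finger_gap': 0.085}
side [0.15482021 0.92885063 1.07167431] [[-0.942, 0.236, -0.239], [-0.336, -0.631, 0.699], [0.015, 0.739, 0.674]] [[434.64440475017966, 0.0, 310.47249985998326], [0.0, 434.64440475017966, 201.8752235914817], [0.0, 0.0, 1.0]] ['img', 'z_map', 'mtx', 'position', 'attitude']
top [ 0.37667943 -0.02055784  1.36510702] [[0.011, 0.997, -0.077], [-1.0, 0.01, -0.012], [-0.011, 0.077, 0.997]] [[457.72280095098813, 0.0, 313.6481641671112], [0.0, 457.72280095098813, 190.15719084745245], [0.0, 0.0, 1.0]] ['img', 'z_map', 'mtx', 'position', 'attitude']
```

View pics/side0.png

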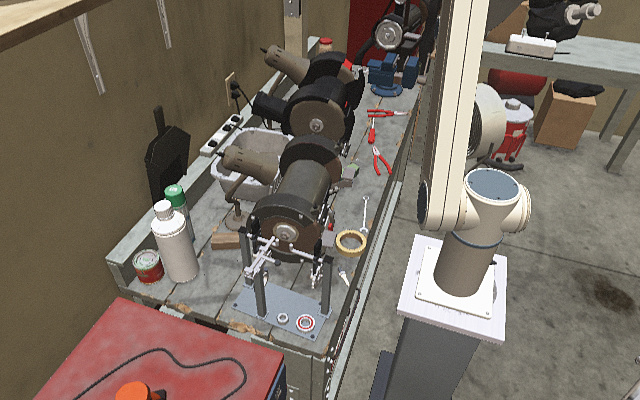

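View pics/top0.png

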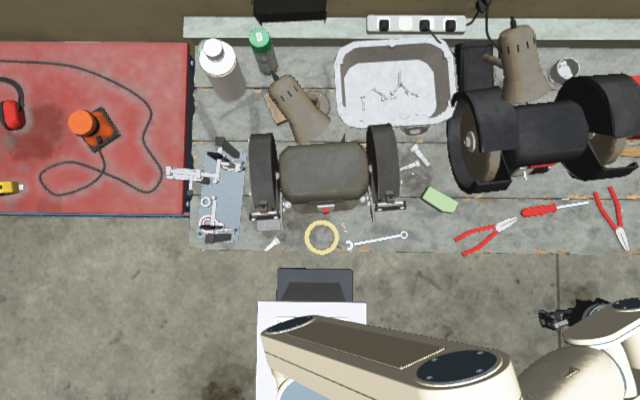

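The stand is at about top px (220,190) and side px (285,290), between the red cabinet and the grinder. Next I zoom in and compute points.

```bash
python3 - <<'E'
from h import *
for n,(a,b,c,d) in {"top":(130,255,155,275),"side":(220,345,210,355)}.items():
    f=dict(np.load(f"{n}0.npz"));P=pts(f);np.save(n+"P.npy",P)
    im=f["img"][a:b,c:d,::-1] if n=="top" else f["img"][a:b,c:d,::-1]
    cv2.imwrite(f"pics/{n}z.png",cv2.resize(im,None,fx=5 if n=="top" else 4.5,fy=4.8 if n=="side" else 4.8,interpolation=cv2.INTER_CUBIC))
f=dict(np.load("top0.npz"));P=np.load("topP.npy")
sub=P[130:255,155:275].reshape(-1,3)
print(np.histogram(sub[:,2],bins=np.arange(-.05,.4,.02)))
# base plate top z=8mm by colour/height
m=(P[...,2]>.004)&(P[...,2]<.014);m[:,:195]=0;m[:,250:]=0;m[:140]=0;m[250:]=0
q=P[m];print(len(q),q.min(0),q.max(0))
print(cv2.minAreaRect((q[:,:2]*1000).astype(np.float32)))
E
```

```text
(array([  98, 1836, 6184,  562,   44,  119,   58,   46,   47,   47,  312,
        136,  124,  372, 1025,  880,  949,   23,    0,    0,    0,    0]), array([-0.05, -0.03, -0.01,  0.01,  0.03,  0.05,  0.07,  0.09,  0.11,
        0.13,  0.15,  0.17,  0.19,  0.21,  0.23,  0.25,  0.27,  0.29,
        0.31,  0.33,  0.35,  0.37,  0.39]))
2010 [0.30464876 0.19223906 0.0040094 ] [0.62435624 0.35390418 0.01397828]
((463.96368408203125, 270.9081115722656), (322.351318359375, 159.0023651123047), 1.7929960489273071)
```

View pics/topz.png

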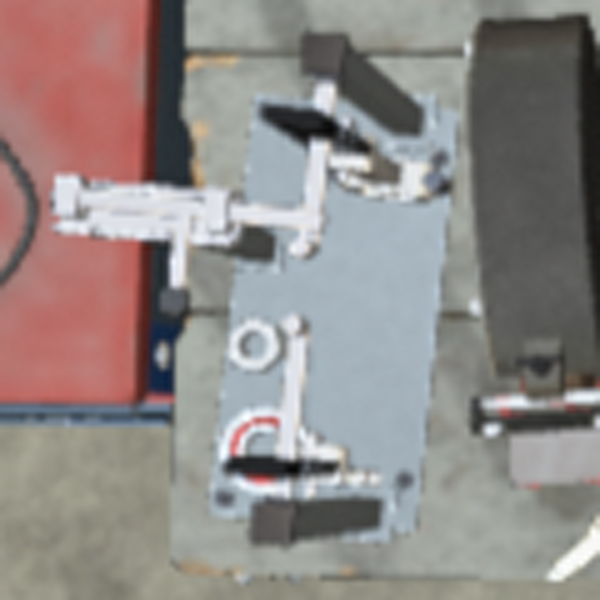

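View pics/sidez.png

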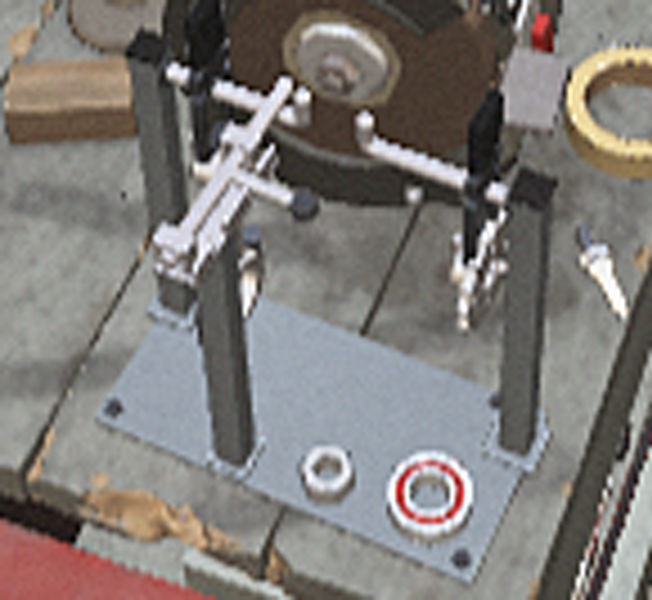

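Zoomed top: upturned ends at zoom (305,245) and (295,325), i.e. px (216,181), (214,197.7). Knob at zoom (174,300), i.e. px (189.8,192.5). Rod grip is black at zoom (300,120) and sprocket grip at (285,465). The side zoom shows the same, with the knob at (304,205). The grips look slightly yawed.

```bash
cat >> h.py <<'E'
def ray(f,u,v,z):
    K=f["mtx"];d=np.array(f["attitude"])@np.array([(u-K[0,2])/K[0,0],-(v-K[1,2])/K[1,1],-1.])
    c=np.array(f["position"]);return c+d*(z-c[2])/d[2]
E
python3 - <<'E'
from h import *
f=dict(np.load("top0.npz"));P=np.load("topP.npy");im=f["img"].astype(int)
T=lambda x,y:(155+x/5-.4,130+y/4.8-.4)
fs=ray(f,*T(305,245),.249);ns=ray(f,*T(295,325),.249)
print("stops",fs,ns,np.linalg.norm(fs-ns)*1e3)
# plate: colour bluish grey, component
b=((im[...,2]-im[...,0])>8)&(np.abs(P[...,2]-.008)<.02);b[:,:190]=0;b[:,252:]=0;b[:140]=0;b[250:]=0
n,l,s,c=cv2.connectedComponentsWithStats(b.astype(np.uint8));k=1+s[1:,4].argmax()
vv,uu=np.where(l==k);q=np.array([ray(f,u,v,.008) for u,v in zip(uu,vv)])
r=cv2.minAreaRect((q[:,:2]*1000).astype(np.float32));print("plate",r, np.median(P[l==k][:,2]))
# rail pixels
m=(np.abs(P[...,2]-.233)<.012)&(im.min(-1)>150);m[:,:208]=0;m[:,222:]=0;m[:150]=0;m[235:]=0
q=P[m];print("rail",len(q)); print(np.round(q[np.argsort(q[:,0])][::8]*1000).tolist())
for a,b_,c,d,nm in((145,162,205,236,"rodgrip"),(222,230,195,232,"sprgrip")):
    w=P[a:b_,c:d];g=(im[a:b_,c:d].max(-1)<70)&(w[...,2]>.24)&(w[...,2]<.31);q=w[g]
    print(nm,len(q),cv2.minAreaRect((q[:,:2]*1000).astype(np.float32)),np.percentile(q[:,2],[5,50,95]),q.mean(0))
a=P[180:205,180:200];g=(a[...,2]>.2)&(im[180:205,180:200].max(-1)<130);q=a[g];print("knob",len(q),q.mean(0),q.min(0),q.max(0),ray(f,*T(174,300),.245))
q=P[160:185,163:216].reshape(-1,3);q=q[(q[:,2]>.2)&(q[:,2]<.27)];r=cv2.minAreaRect((q[:,:2]*1000).astype(np.float32));print("housing",r,np.percentile(q[:,2],[5,50,95]))
E
```

```text
stops [0.48354178 0.23407131 0.249     ] [0.44249976 0.23784614 0.249     ] 41.215253110975965
plate ((435.4166259765625, 273.15716552734375), (123.95662689208984, 218.4600372314453), 85.60225677490234) 0.006637862733043676
rail 254
[[355.0, 248.0, 224.0], [360.0, 250.0, 226.0], [365.0, 230.0, 236.0], [380.0, 247.0, 228.0], [385.0, 247.0, 230.0], [390.0, 247.0, 231.0], [395.0, 244.0, 232.0], [400.0, 244.0, 234.0], [405.0, 245.0, 230.0], [407.0, 241.0, 226.0], [412.0, 239.0, 226.0], [417.0, 239.0, 225.0], [422.0, 247.0, 225.0], [427.0, 247.0, 225.0], [432.0, 236.0, 229.0], [437.0, 242.0, 227.0], [483.0, 235.0, 243.0], [492.0, 238.0, 229.0], [493.0, 240.0, 241.0], [496.0, 237.0, 244.0], [498.0, 239.0, 245.0], [498.0, 243.0, 239.0], [501.0, 228.0, 239.0], [505.0, 232.0, 224.0], [510.0, 231.0, 227.0], [515.0, 231.0, 228.0], [520.0, 240.0, 225.0], [525.0, 239.0, 227.0], [530.0, 229.0, 227.0], [535.0, 232.0, 227.0], [556.0, 230.0, 227.0], [560.0, 230.0, 229.0]]
rodgrip 71 ((542.5279541015625, 230.69740295410156), (29.111827850341797, 9.398337364196777), 83.15038299560547) [0.24480198 0.28601056 0.2914261 ] [0.54151109 0.22901328 0.27901609]
sprgrip 46 ((371.228515625, 244.59698486328125), (7.082356929779053, 26.73537826538086), 0.2049807459115982) [0.25810964 0.28755876 0.29218317] [0.37090474 0.24222752 0.28251347]
knob 41 [0.46097627 0.29951202 0.23931778] [0.44802215 0.27749615 0.22625506] [0.48629039 0.31799304 0.24696972] [0.45494869 0.2988446  0.245     ]
housing ((496.6383361816406, 298.9920349121094), (64.25363159179688, 122.02645874023438), 12.851473808288574) [0.22887201 0.24106134 0.24991308]
```

```bash
python3 - <<'E'
from h import *
P=np.load("topP.npy").reshape(-1,3)
m=(P[:,0]>.25)&(P[:,0]<.65)
for a in np.arange(-.5,.5,.05):
    q=P[m&(P[:,1]>a)&(P[:,1]<a+.05)]
    print(round(a,2),q[:,2].max().round(3) if len(q) else None, end="; ")
E
```

```text
-0.5 0.383; -0.45 0.315; -0.4 0.314; -0.35 0.068; -0.3 0.081; -0.25 0.284; -0.2 0.287; -0.15 0.249; -0.1 0.247; -0.05 1.365; -0.0 0.35; 0.05 0.346; 0.1 0.286; 0.15 0.28; 0.2 0.294; 0.25 0.293; 0.3 0.252; 0.35 0.253; 0.4 -0.003; 0.45 0.0;
```

play_rows(moves="0.98 -0.67 -0.64 0 0 0 0.4;0.98 -0.67 -0.64 0 0 0 0.4;0.98 -0.67 -0.64 0 0 0 0.4;0.98 -0.67 -0.64 0 0 0 0.4;0.98 -0.67 -0.64 0 0 0 0.4;0.98 -0.67 -0.64 0 0 0 0.4;0.98 -0.67 -0.64 0 0 0 0.4;0.98 -0.67 -0.64 0 0 0 0.4")

```text
clock: 1.1
tool_pos: [0.4212, -0.2986, 0.4507]
orientation: [[0.956, 0.294, -0.0], [0.294, -0.956, 0.0], [-0.0, -0.0, -1.0]]
contact_force: [0.7, 0.7, -0.3]
finger_gap: 0.0342
grasp_force: 0.0
```

play_rows(moves="0.35 -0.94 0 0 0 0 0.4;0.35 -0.94 0 0 0 0 0.4;0.35 -0.94 0 0 0 0 0.4;0.35 -0.94 0 0 0 0 0.4;0.35 -0.94 0 0 0 0 0.4;0.35 -0.94 0 0 0 0 0.4;0.35 -0.94 0 0 0 0 0.4;0.35 -0.94 0 0 0 0 0.4")

```text
clock: 2.1
tool_pos: [0.4387, 0.0217, 0.4499]
orientation: [[0.956, 0.294, -0.0], [0.294, -0.956, 0.0], [-0.0, -0.0, -1.0]]
contact_force: [0.9, -0.5, 1.1]
finger_gap: 0.0342
grasp_force: 0.0
```

play_rows(moves="0.35 -0.94 0 0 0 0 0.4;0.35 -0.94 0 0 0 0 0.4;0.35 -0.94 0.1 0 0 0 0.4;0.35 -0.94 0.2 0 0 1 0.4;0 0 0.2 0 0 1 0.4;0 0 0.2 0 0 1 0.4;0 0 0.2 0 0 1 0.4;0 0 0 0 0 0.35 0.4")

```text
clock: 3.1
tool_pos: [0.4478, 0.1805, 0.4133]
orientation: [[0.997, -0.081, -0.002], [-0.081, -0.997, -0.001], [-0.002, 0.001, -1.0]]
contact_force: [0.2, 0.2, 0.5]
finger_gap: 0.0342
grasp_force: 0.0
```

```bash
python3 - <<'E'
from h import *
o=bot.get_obs();print({k:np.round(o[k],4).tolist() for k in("clock","q","tool_pos","orientation")})
f=bot.grab_frame("wrist");cv2.imwrite("pics/w1.png",f["img"][...,::-1]);np.savez("w1.npz",**f);print(f["position"],np.round(f["attitude"],3).tolist())
E
```

```text
{'clock': 3.1, 'q': [0.3584, 0.0432, 1.7329, 0.0, 1.3675, 2.0107], 'tool_pos': [0.4478, 0.1805, 0.4133], 'orientation': [[0.9967, -0.0814, -0.0018], [-0.0814, -0.9967, -0.0007], [-0.0018, 0.0008, -1.0]]}
[0.51401467 0.17472555 0.54263171] [[-0.081, 0.962, 0.261], [-0.997, -0.079, -0.02], [0.001, -0.262, 0.965]]
```

View pics/w1.png

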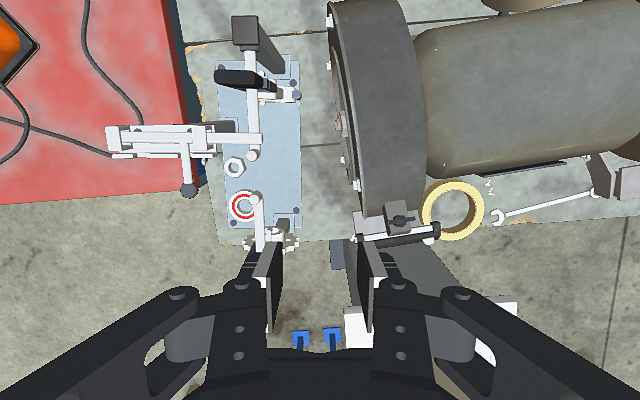

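The wrist picture shows the stops at about (252,155) and (255,199), the knob at (189,190) and the rod grip's top at about (245,77).

```bash
python3 - <<'E'
from h import *
f=dict(np.load("w1.npz"));P=pts(f)
for n,u,v,z in(("far",252,155,.249),("near",255,199,.249),("knob",189,190,.240),("postfar",244,32,.242)):
    print(n,ray(f,u,v,z),P[v,u])
im=f["img"].astype(int)
w=P[60:95,205:270];g=(im[60:95,205:270].max(-1)<60)&(w[...,2]>.275)&(w[...,2]<.31);q=w[g];print("grip top",len(q),q.mean(0),cv2.minAreaRect((q[:,:2]*1000).astype(np.float32)))
w=P[178:205,175:203];g=(im[178:205,175:203].max(-1)<110)&(w[...,2]>.2);q=w[g];print("knob",len(q),q.mean(0),q.min(0),q.max(0))
w=P[120:160,100:210];g=w[...,2]>.235;q=w[g];print("housing",len(q),cv2.minAreaRect((q[:,:2]*1000).astype(np.float32)))
E
```

```text
far [0.48241574 0.23633261 0.249     ] [0.48242787 0.23630896 0.24911275]
near [0.44266333 0.23894904 0.249     ] [0.44306838 0.23858446 0.25066687]
knob [0.45402995 0.30083728 0.24      ] [0.45542331 0.2979079  0.24702967]
postfar [0.58186899 0.23088909 0.242     ] [0.58187278 0.23089222 0.24198322]
grip top 429 [0.54179712 0.23103065 0.28884017] ((542.6639404296875, 232.71450805664062), (29.36470603942871, 10.00466537475586), 82.327880859375)
knob 86 [0.45479886 0.29734724 0.24177448] [0.44655411 0.2930487  0.23633799] [0.46493372 0.30805517 0.24532906]
housing 2365 ((498.79376220703125, 268.59136962890625), (187.16880798339844, 33.729820251464844), 88.9949951171875)
```

play_rows(moves="-0.02 -0.98 0 0 0 0 0.4;-0.02 -0.98 0 0 0 0 0.4;-0.02 -0.98 0 0 0 0 0.4;0 0 0.9 0 0 0 0.4;0 0 0.9 0 0 0 0.4;0 0 0.9 0 0 0 0.4;0 0 0.3 0 0 0 0.4;0 0 0 0 0 0 0.4")

```text
clock: 4.15
tool_pos: [0.4556, 0.298, 0.2942]
orientation: [[0.997, -0.08, -0.001], [-0.08, -0.997, -0.0], [-0.0, 0.0, -1.0]]
contact_force: [-0.3, -0.4, 0.1]
finger_gap: 0.0341
grasp_force: 0.0
```

```bash
python3 - <<'E'
from h import *
f=bot.grab_frame("wrist");cv2.imwrite("pics/w2.png",f["img"][...,::-1]);P=pts(f);im=f["img"].astype(int)
print(bot.get_obs()["tool_pos"])
E
```

```text
[0.45604804 0.2982964  0.29519035]
```

View pics/w2.png

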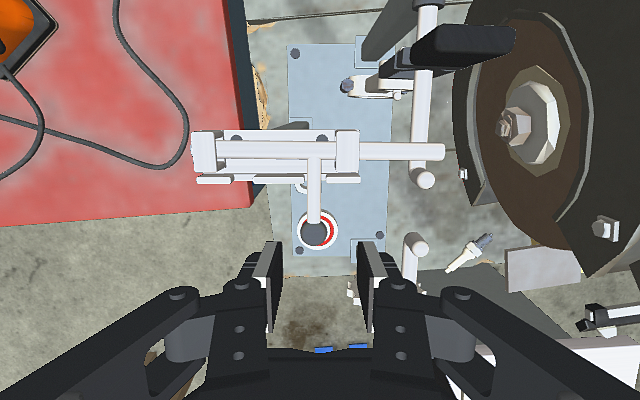

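The knob is at (315,233), centred between the fingers at x of about 268 and 372. I lower and close.

play_rows(moves="0 0 0.45 0 0 0 0.4;0 0 0.45 0 0 0 0.4;0 0 0.4 0 0 0 0.4;0 0 0 0 0 0 0.1;0 0 0 0 0 0 0.1;0 0 0 0 0 0 0.1;0 0 0 0 0 0 0.1;0 0 0 0 0 0 0.1")

```text
clock: 5.2
tool_pos: [0.4556, 0.2981, 0.2424]
orientation: [[0.997, -0.081, 0.0], [-0.081, -0.997, 0.0], [0.0, -0.0, -1.0]]
contact_force: [0.4, -0.7, -0.6]
finger_gap: 0.0118
grasp_force: 58.5
```

play_rows(moves="0.01 0 -0.126 0 0 0 0.1;0.02 0 -0.124 0 0 0 0.1;0.03 0 -0.12 0 0 0 0.1;0.045 0 -0.117 0 0 0 0.1")

```text
clock: 5.7
tool_pos: [0.4601, 0.2978, 0.2619]
orientation: [[0.997, -0.081, 0.001], [-0.081, -0.997, 0.0], [0.001, -0.0, -1.0]]
contact_force: [1.1, 1.4, -6.3]
finger_gap: 0.0117
grasp_force: 58.6
```

```bash
python3 - <<'E'
from h import *
f=bot.grab_frame("wrist");cv2.imwrite("pics/w3.png",cv2.resize(f["img"][100:340,160:480,::-1],None,fx=2,fy=2));P=pts(f)
o=bot.get_obs();print(o["tool_pos"],o["contact_force"],o["finger_gap"])
E
```

```text
[0.46066991 0.29796534 0.26263119] [ 3.00410997  0.03546435 -5.57108694] 0.011888653588185921
```

View pics/w3.png

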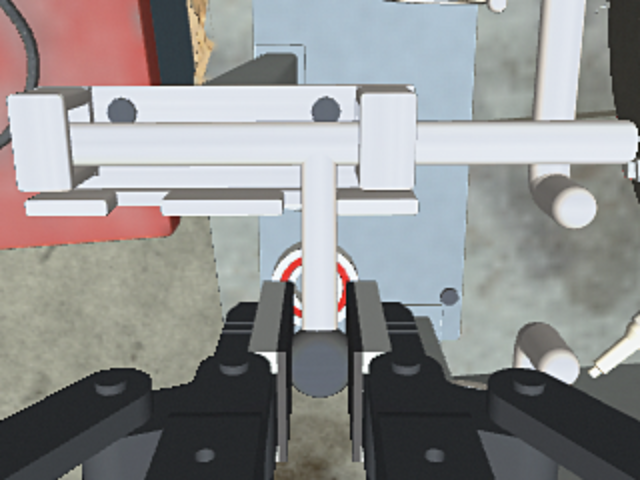

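The picture shows the knob held between the pads at (320,365) and the handle lifted about half way. I continue the arc and then draw the bolt.

play_rows(moves="0.057 0 -0.112 0 0 0 0.1;0.07 0 -0.105 0 0 0 0.1;0.08 0 -0.098 0 0 0 0.1;0.09 0 -0.09 0 0 0 0.1;0 -0.25 0 0 0 0 0.1;0 -0.25 0 0 0 0 0.1;0 -0.25 0 0 0 0 0.1;0 -0.25 0 0 0 0 0.1")

```text
clock: 6.75
tool_pos: [0.4768, 0.3335, 0.2771]
orientation: [[0.997, -0.082, 0.002], [-0.082, -0.997, -0.005], [0.003, 0.005, -1.0]]
contact_force: [8.0, -7.5, -6.9]
finger_gap: 0.0085
grasp_force: 6.6
```

```bash
python3 - <<'E'
from h import *
f=bot.grab_frame("wrist");cv2.imwrite("pics/w4.png",cv2.resize(f["img"][100:340,160:480,::-1],None,fx=2,fy=2))
o=bot.get_obs();print(o["tool_pos"],o["contact_force"],o["finger_gap"],o["grasp_force"])
E
```

```text
[0.47691691 0.33552663 0.27758511] [ 5.8480952  -3.26462943 -2.95337299] 0.008511595406075979 3.8085515052080154
```

View pics/w4.png

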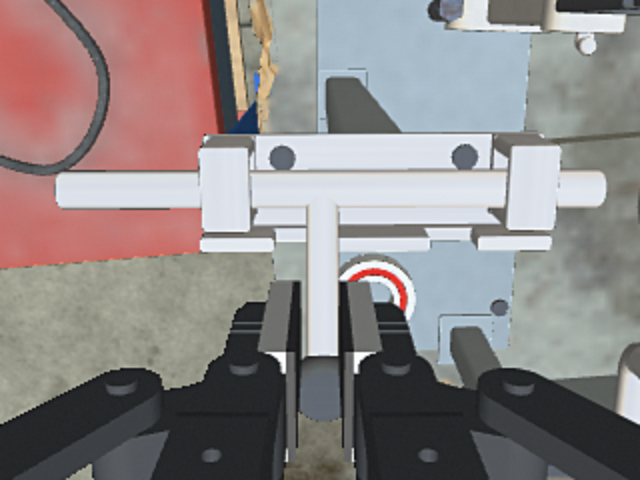

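The picture shows the handle between the pads at (322,300) and the bolt nearly drawn, with its nose at (606,188). By scale the handle is at x of about -94 mm, about 6 mm short. I draw a little more and then lower along the arc.

play_rows(moves="0 -0.1 0 0 0 0 0.1;0 -0.1 0 0 0 0 0.1;0 0 0 0 0 0 0.1")

```text
clock: 7.18
tool_pos: [0.4753, 0.3451, 0.2782]
orientation: [[0.997, -0.08, 0.0], [-0.08, -0.997, 0.001], [0.0, -0.001, -1.0]]
contact_force: [0.9, 0.0, 0.1]
finger_gap: 0.0085
grasp_force: 0.0
```

```bash
cat > m.py <<'E'
from h import *
f=bot.grab_frame("wrist");P=pts(f);im=f["img"].astype(int)
O=np.array([.4626,.237]);ey=np.array([.9967,-.081]);ex=np.array([-.081,-.9967])
S=np.stack([(P[...,:2]-O)@ex,(P[...,:2]-O)@ey,P[...,2]],-1)*1000
# bolt: bright, near axis line y=36, z about 245
b=(abs(S[...,1]-36)<3)&(abs(S[...,2]-244)<3)&(im.min(-1)>150)
print("bolt x range",np.percentile(S[b][:,0],[0.5,99.5]))
for y in(20,10,5,0,-5):
    h=(abs(S[...,1]-y)<2)&(S[...,2]>232)&(im.min(-1)>150)&(S[...,0]<-50)
    if y==20: h&=S[...,2]>248
    if h.sum()>3: print("handle y",y,h.sum(),np.median(S[h],0).round(1))
o=bot.get_obs();print(o["clock"],o["tool_pos"],o["contact_force"],o["finger_gap"],o["grasp_force"])
E
python3 m.py
```

```text
bolt x range [-165.31242304  -31.52763257]
handle y 10 109 [-100.8   10.2  243.5]
handle y 5 41 [-101.7    6.2  242.5]
handle y 0 15 [-1.043e+02 -2.000e-01  2.416e+02]
handle y -5 22 [-103.7   -5.4  241.9]
7.225 [0.47520357 0.34489583 0.27810778] [-0.91713436  0.15323391 -0.12038198] 0.00836711990980271 0.0
```

The handle has dropped into the rear notch: bolt origin at x of about -101 mm, handle level. Next I rise, go over the rod grip and turn 90° so the jaws close along the rail.

play_rows(moves="0 0 -1 0 0 0 0.2;0 0 -1 0 0 0 0.3;0.635 0.893 0 0 0 0 0.3;0.635 0.893 0 0 0 0 0.3;0.635 0.893 0 0 0 0 0.3;0 0 0 0 0 -1 0.3;0 0 0 0 0 -1 0.3;0 0 0 0 0 -1 0.3")

```text
clock: 8.22
tool_pos: [0.5425, 0.2314, 0.3579]
orientation: [[0.983, 0.183, 0.0], [0.183, -0.983, 0.0], [0.0, -0.0, -1.0]]
contact_force: [-0.0, -0.0, -0.2]
finger_gap: 0.0251
grasp_force: 0.0
```

play_rows(moves="0 0 0 0 0 -1 0.3;0 0 0 0 0 -1 0.3;0 0 0 0 0 -1 0.3;0 0 0 0 0 -1 0.3;0 0 0 0 0 -1 0.3;0 0 0 0 0 -1 0.3;0 0 0 0 0 -1 0.3;0 0 0 0 0 -1 0.3")

```text
clock: 9.22
tool_pos: [0.5424, 0.2317, 0.3579]
orientation: [[0.635, 0.772, 0.0], [0.772, -0.635, 0.0], [0.0, -0.0, -1.0]]
contact_force: [-0.1, -0.4, -0.4]
finger_gap: 0.0254
grasp_force: 0.0
```

play_rows(moves="0 0 0 0 0 -1 0.3;0 0 0 0 0 -1 0.3;0 0 0 0 0 -1 0.3;0 0 0 0 0 -1 0.3;0 0 0 0 0 -1 0.3;0 0 0 0 0 -1 0.3;0 0 0 0 0 -1 0.3;0 0 0 0 0 0 0.3")

```text
clock: 10.22
tool_pos: [0.5425, 0.2316, 0.3579]
orientation: [[0.081, 0.997, 0.0], [0.997, -0.081, 0.0], [0.0, 0.0, -1.0]]
contact_force: [-0.7, 0.8, -0.1]
finger_gap: 0.0257
grasp_force: 0.0
```

```bash
python3 - <<'E'
from h import *
exec(open("m.py").read().split("\n",1)[1])
g=(im.max(-1)<60)&(P[...,2]>.28)&(P[...,2]<.296)&(abs(P[...,0]-.542)<.03)&(abs(P[...,1]-.232)<.03);q=P[g]
print("grip",len(q),q.mean(0) if len(q) else 0, cv2.minAreaRect((q[:,:2]*1000).astype(np.float32)) if len(q) else 0)
print(o["orientation"].round(3))
E
```

```text
bolt x range [-136.56463049  -31.26705534]
handle y 10 62 [-100.1   10.1  243.6]
handle y 5 65 [-100.1    5.2  243.3]
handle y 0 62 [-1.003e+02 -1.000e-01  2.430e+02]
handle y -5 62 [-100.1   -5.   243. ]
10.275 [0.54249405 0.23161417 0.35790136] [-1.06637538 -0.81495745  0.43405839] 0.02570981817931888 0.0
grip 736 [0.54323485 0.23517509 0.2904243 ] ((543.1282958984375, 233.83763122558594), (29.502450942993164, 9.84797191619873), 83.34520721435547)
[[ 0.082  0.997  0.   ]
 [ 0.997 -0.082  0.   ]
 [ 0.     0.    -1.   ]]
```

play_rows(moves="0.05 0 0.6 0 0 0 0.3;0 0 0.6 0 0 0 0.3;0 0 0.6 0 0 0 0.3;0 0 0.35 0 0 0 0.3;0 0 0 0 0 0 0;0 0 0 0 0 0 0;0 0 0 0 0 0 0;0 0 0 0 0 0 0")

```text
clock: 11.28
tool_pos: [0.5428, 0.2336, 0.2721]
orientation: [[0.081, 0.997, 0.0], [0.997, -0.081, 0.0], [0.0, 0.0, -1.0]]
contact_force: [-0.1, 0.8, -5.1]
finger_gap: 0.0092
grasp_force: 59.8
```

play_rows(moves="0 0 -0.1 0 0 0 0;0 0 -0.2 0 0 0 0;0 0 -0.2 0 0 0 0;0 0 -0.17 0 0 0 0;0 0 0 0 0 0 0;0 0 0 0 0 0 0")

```text
clock: 12.02
tool_pos: [0.5426, 0.2335, 0.2985]
orientation: [[0.081, 0.997, -0.0], [0.997, -0.081, -0.0], [-0.0, -0.0, -1.0]]
contact_force: [-0.2, 0.4, -3.7]
finger_gap: 0.0093
grasp_force: 59.8
```

```bash
python3 - <<'E'
from h import *
f=bot.grab_frame("side");cv2.imwrite("pics/s2.png",cv2.resize(f["img"][200:340,205:365,::-1],None,fx=4,fy=4,interpolation=cv2.INTER_CUBIC))
o=bot.get_obs();print(o["tool_pos"],o["contact_force"],o["ft_torque"],o["finger_gap"])
E
```

```text
[0.54259425 0.2335048  0.29829634] [ 0.30280579 -0.22449055 -5.35977886] [-0.00837063  0.03807167 -0.02427519] 0.00897377619453197
```

View pics/s2.png

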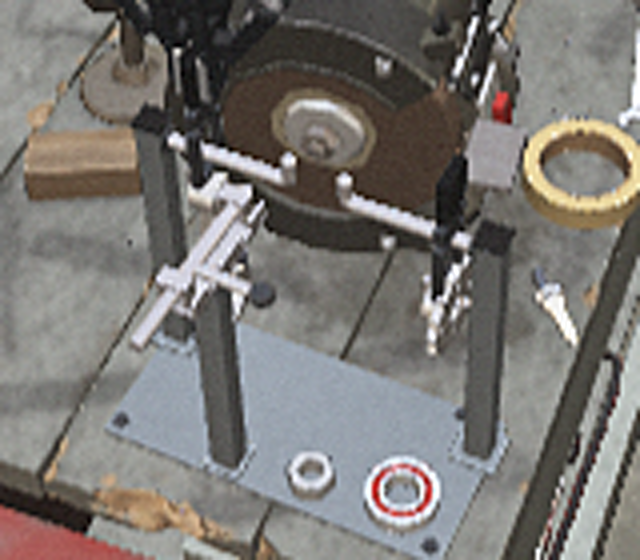

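The picture shows the bolt drawn with its knob down at (262,293), and the rod's hanger lifted off the far rail at (195,130). The force of about 4.5 N is the rod's weight, so it is free of the rail. I traverse now.

play_rows(moves="0 -0.15 0 0 0 0 0;0 -0.25 0 0 0 0 0;0 -0.25 0 0 0 0 0;0 -0.25 0 0 0 0 0;0 -0.25 0 0 0 0 0;0 -0.2 0 0 0 0 0")

```text
clock: 12.82
tool_pos: [0.4882, 0.238, 0.2987]
orientation: [[0.081, 0.997, 0.0], [0.997, -0.081, 0.0], [0.0, 0.0, -1.0]]
contact_force: [-0.7, -0.9, -4.7]
finger_gap: 0.0093
grasp_force: 59.8
```

play_rows(moves="0 -0.2 0 0 0 0 0;0 -0.25 0 0 0 0 0;0 -0.25 0 0 0 0 0;0 -0.25 0 0 0 0 0;0 -0.25 0 0 0 0 0;0 -0.25 0 0 0 0 0;0 -0.2 0 0 0 0 0;0 -0.15 0 0 0 0 0")

```text
clock: 13.82
tool_pos: [0.4167, 0.2438, 0.2987]
orientation: [[0.081, 0.997, 0.0], [0.997, -0.081, 0.0], [0.0, 0.0, -1.0]]
contact_force: [0.3, -1.1, -5.1]
finger_gap: 0.009
grasp_force: 59.8
```

play_rows(moves="0 0 0.15 0 0 0 0;0 0 0.2 0 0 0 0;0 0 0.15 0 0 0 0;0 0 0.1 0 0 0 0;0 0 0.06 0 0 0 0;0 0 0 0 0 0 0")

```text
clock: 14.58
tool_pos: [0.4173, 0.2437, 0.2721]
orientation: [[0.081, 0.997, -0.0], [0.997, -0.081, -0.0], [-0.0, -0.0, -1.0]]
contact_force: [-0.2, 0.2, -4.3]
finger_gap: 0.0092
grasp_force: 59.9
```

play_rows(moves="0 0 0.03 0 0 0 0;0 0 0 0 0 0 0;0 0 0 0 0 0 0")

```text
clock: 14.95
tool_pos: [0.4175, 0.2437, 0.2714]
orientation: [[0.081, 0.997, 0.001], [0.997, -0.081, 0.0], [0.0, 0.001, -1.0]]
contact_force: [-1.2, -1.7, 1.1]
finger_gap: 0.0094
grasp_force: 60.8
```

Weight is now on the rail. I release and rise.

play_rows(moves="0 0 0 0 0 0 0.15;0 0 0 0 0 0 0.2;0 0 0 0 0 0 0.25;0 0 0 0 0 0 0.25;0 0 -0.2 0 0 0 0.25;0 0 -0.5 0 0 0 0.25;0 0 -1 0 0 0 0.25;0 0 -1 0 0 0 0.25")

```text
clock: 15.95
tool_pos: [0.4171, 0.2437, 0.3806]
orientation: [[0.081, 0.997, -0.0], [0.997, -0.081, 0.0], [0.0, -0.0, -1.0]]
contact_force: [1.0, 0.8, -0.0]
finger_gap: 0.0213
grasp_force: 0.0
```

play_rows(moves="0 0 -1 0 0 0 0.25;-1 0 -0.5 0 0 0 0.25;-1 0 0 0 0 0 0.25;-1 0 0 0 0 0 0.25;0 0 0 0 0 0 0.25;0 0 0 0 0 0 0.25;0 0 0 0 0 0 0.25;0 0 0 0 0 0 0.25")

```text
clock: 16.95
tool_pos: [0.4076, 0.1248, 0.4389]
orientation: [[0.08, 0.997, -0.0], [0.997, -0.08, 0.0], [0.0, -0.0, -1.0]]
contact_force: [0.4, -0.0, -0.5]
finger_gap: 0.0211
grasp_force: 0.0
```

```bash
python3 - <<'E'
from h import *
O=np.array([.4626,.237]);ey=np.array([.9967,-.081]);ex=np.array([-.081,-.9967])
for n in("top","side"):
    f=bot.grab_frame(n);P=pts(f);im=f["img"].astype(int)
    S=np.stack([(P[...,:2]-O)@ex,(P[...,:2]-O)@ey,P[...,2]],-1)*1000
    g=(im.max(-1)<70)&(abs(S[...,0])<25)&(S[...,2]>250)&(S[...,2]<310)
    for a,b in((-110,-70),(-70,-20),(20,110)):
        q=S[g&(S[...,1]>a)&(S[...,1]<b)]
        if len(q)>3: print(n,a,len(q),q.mean(0).round(1),"ztop",np.percentile(q[:,2],97).round(1))
f=bot.grab_frame("side");cv2.imwrite("pics/s3.png",cv2.resize(f["img"][190:340,195:365,::-1],None,fx=4,fy=4,interpolation=cv2.INTER_CUBIC))
print(bot.get_obs()["clock"],bot.get_obs()["tool_pos"])
E
```

```text
side -110 107 [ -7.8 -97.7 277.5] ztop 293.6
side -70 104 [ -6.4 -48.9 277.5] ztop 293.9
17.1 [0.40750665 0.12453365 0.43885924]
```

View pics/s3.png

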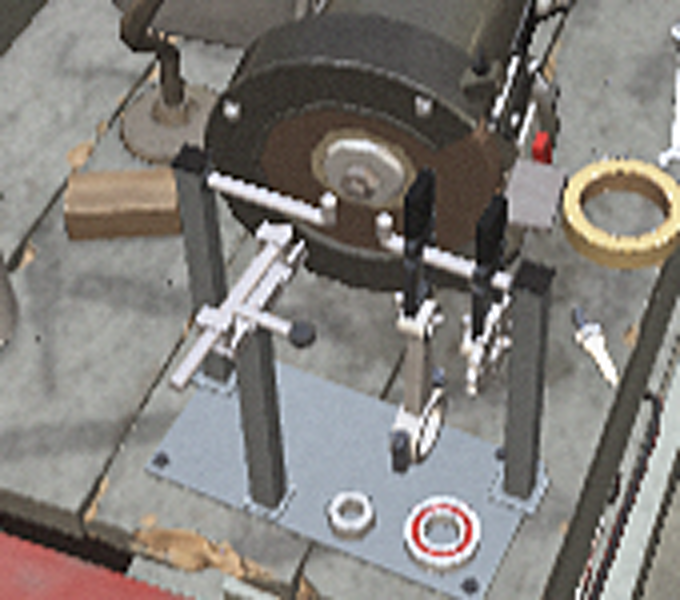

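The picture shows the rod hanging upright on the near rail at (418,250), at the same grip height as the sprocket's hanger at (490,260). The bolt is drawn with its handle down at (300,333) and the arm is clear, so I hand in.

```bash
python3 -c "
from cell import bot
print(bot.sign_off())"
```

```text
the job is handed in; nothing more can be done
None
```

I handed the job in at about 17 s of the 58 s: the bolt is drawn with its handle in the rear notch, the rod hangs freely on the near rail about 46–49 mm from the sprocket, and nothing else looked moved in the last picture; the hand-in call returned no verdict.

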